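# Lock the tall filter cell

### The job

The tall filter cell is loaded and must be sealed: turn the black bar knob on its lid clockwise, seen from above, until it clicks past its detent and rests in the locked position, then let go of it. The short filter cell is still empty, so leave its knob in the open position.

Things in the scene. Friction and masses are not known exactly. Their poses are not given: they have to be found in the camera images.
- tall_cell_grip (a point): On the turning axis of the TALL filter cell's black knob. Round steel cell fixed to the bench, 90 mm wide base, 72 mm lid, lid top 105 mm above the bench. Knob: 44 mm disc, 6 mm thick, under an upright bar 46 long, 14 thick, top 42 mm above the lid. Point: 30 mm above the lid. Turns with the knob: x along the bar (-x: end with white line and pointer), y across it, z up. Direction varies.
- tall_cell_knob (a joint): Tall cell's knob angle, rad, grows clockwise from above. 0 = open notch (pointer at the dot on the lid), 1.05 (60 deg) = locked notch (pointer at the bar mark), stop at 1.25. The spring detent resists with up to about 0.15 N m until half-way (0.53), then pulls the knob on into the locked notch and holds it; let go before half-way, it springs back to 0.
- short_cell_grip (a point): The same point of the same knob on the SHORT filter cell, which is alike but lower: lid top 55 mm above the bench, this point 85 mm above the bench. The cells stand side by side, at least 160 mm apart, either one on the left.
- short_cell_knob (a joint): Short cell's knob angle, rad, same meaning; 0 = open notch, where it starts and must stay.

How it is judged (in metres and radians):
At the end, for the whole second after the job is handed in: The tall cell's knob rests past its detent in the locked notch (60 degrees clockwise of open, within 10 degrees), released, and the short cell's knob is still in its open notch (within 14 degrees) (value of joint tall_cell_knob between 0.87 and 1.23 rad and velocity of joint tall_cell_knob between -0.1 and 0.1 rad/s and value of joint short_cell_knob below 0.25 rad); the robot touches nothing.
It fails at once if the short cell's knob is turned past its detent (value of joint short_cell_knob above 0.53 rad).
It also fails if it takes over 29 s, if anything falls off the work surface, if the arm or the gripper's body presses on something with over 40 N, if the wrist force passes 120 N, or if a joint passes its speed limit or range.

### The arm

A 6-joint arm with a two-finger parallel gripper is mounted at the origin on a cart in front of the work surface, level with it; the furniture and walls round the work are solid. World frame = base frame: x ahead of the robot, y to its left, z up, the work surface at z = 0. Lengths are in mm, angles in rad, forces in N, time in s.
With the tool pointing down it reaches from about 275 to 750 mm from the base axis. Payload 10.2 kg.
Tool frame: the origin (TCP) lies at the very end of the fingers, on their centre line; the grasp point (between the pads) lies 19 mm behind it (ctrl.grip_depth is the distance from the TCP to the grasp point, in mm); z points along the fingers, x is the direction in which the jaws open and shut, and the axes are right-handed (so a half turn about z gives the same grasp; the last joint's range is limited). The gripper opens to 85 mm and grips with 20 to 120 N. Pads are 22 mm wide; open, the fingers measure 114 mm over their backs; the gripper's body (76 mm by 85 mm) begins 54 mm behind the grasp point. The pads swing forward as they close: fully open they stand 13 mm farther back than shut.
Start: joints at [0.921, 0.313, 1.498, -0, 1.331, -0.223], TCP at [217.342, 477.905, 231.294] pointing down, gripper open.
Joint ranges: [-2.94, 2.94], [-0.97, 2.17], [0.19, 2.56], [-1.23, 4.37], [0.02, 3.11], [-2.88, 2.88]. Speed limits (rad/s): [2.39, 2.39, 3.01, 3.14, 3.14, 3.14].

### API

Orientations are given as a unit quaternion [w, x, y, z].
In Python, from rig import ctrl gives the robot as it stands.
- The arm moves only by the tool play_rows, never from a script. Its argument "motion" is a list of rows, each a list of 2 entries, a list of its own where there are three numbers: the shift along the tool's x, y, z in mm, then the turn, a rotation vector about the tool's x, y, z in degrees. A call has 1 to 20 rows; each row shifts and turns the commanded pose from where the row before left it, along the tool's axes as they then stand; what a row does not reach is not made up. A row lasts 1/12 s, in which the tool goes at most 41.7 mm and 7.16 degrees, less where a joint would pass 70% of its speed; a pose out of reach is approached as far as the arm can. A call with a gripper value outside its range is refused whole. "fingers" is the finger opening in mm, from 0 to 85.4, set as the call begins (left out, the last holds). The fingers move at their own pace and stop on an object; "squeeze" is the grip in N (left out, the last holds). Time passes only in rows, so rows that do not move let the fingers close. It gives the time, the measured TCP pose, the force and the opening at its end, in the units of the state.
- ctrl.sense(): the state, without advancing time (a new reading comes with each control period).
- ctrl.capture(name): name is "side" or "top" or "wrist"; returns the picture (400x640x3 uint8, red, green, blue); there is no depth.
- ctrl.get_calibration(name): a dict with "K" (3x3 intrinsics, pixels), "R" (3x3) and "t" (3): a world point X has camera coordinates R X + t; the wrist camera has in their place "tool_from_camera" (4x4, takes a point from camera to tool coordinates, whose origin is the TCP and whose axes are the tool frame's). Camera axes: x right, y down, z forward; pixel columns grow to the right and rows downward; lengths in mm; the calibration is good to about 2 mm. A picture is of the moment at which its call begins: read the wrist's pose just before it. get_calibration takes no time and is no camera call.
- ctrl.finish_job(): hands the job in, once; it reports no verdict.
Trained networks look in the newest picture that a camera, given by its name, has taken for a name from the list of things; names that differ only in an ending like _2 or _b are one class to them, and where a whole thing is asked for, a point or a joint stands for the part that bears it (a point fixed in the world has none). Each returns a list of dicts, best first, with "p" (0 to 1); they miss things now and then, are a little off and sometimes report something else, mostly with a low value. They report only what shows in the picture. A call takes as long as a camera call.
- ctrl.spot_in(camera, name): "position" ([column, row] as shares, 0 to 1, of the picture: columns of its width, rows of its height, amid what is visible of it).
The state is a dict: "time_s": time; "joints": joint angles; "dq": joint speeds; "tau": joint torques, N m; "eef_pos": TCP position; "ee_rot": TCP orientation; "force": force on the tool from outside, world axes, zero at the start; "wrist_torque": the same for the moment, N m; "grip_width": opening from 0.0 (shut) to 1.0 (fully open).
Only numpy, scipy, OpenCV 4.12 (cv2) and the standard library are available. Lean on these libraries where they do the work, as an engineer would, in place of code of your own. Each camera call takes 0.05 s, during which the arm holds its last target. There are 200 camera calls.

## Working session

There is one attempt and no reset: what is moved stays moved. The work goes in short steps, Python scripts to look and compute and a tool call to move; the robot and the scene stay as the last step left them, time stands still between calls to the robot, and variables do not carry over. Pictures are saved under pics/ and viewed, about 8 in all and at most 12, crops included, and the job is handed in when it is done.

Besides the shell and the picture viewer there is one more tool, called after ">>>" as name(argument=value, ...) on one line, values as JSON. play_rows: Moves the arm, as the interface text tells. Its arguments: {"type":"object","properties":{"motion":{"type":"array"},"fingers":{"type":"number"},"squeeze":{"type":"number"}},"required":["motion"]}

```bash
mkdir -p pics; ls
python3 - <<'E'
from rig import ctrl
import cv2,numpy as np
print(ctrl.sense())
for c in ("side","top"):
    im=ctrl.capture(c); cv2.imwrite(f"pics/{c}1.png",im[:,:,::-1])
    k=ctrl.get_calibration(c); print(c,k)
    for n in ("tall_cell_grip","short_cell_grip"):
        print(n,ctrl.spot_in(c,n))
E
```

```text
pics
{'time_s': 0.0, 'joints': array([ 9.20621471e-01,  3.13477408e-01,  1.49842738e+00,  9.54531187e-06,
        1.33097973e+00, -2.23417162e-01]), 'dq': array([-0.00016767,  0.00014031,  0.00040224,  0.00056116, -0.00062777,
       -0.00129346]), 'tau': array([-7.22320260e-05, -4.12268186e+01, -2.59743780e+01, -1.70413450e-04,
        4.10268927e-03,  3.52072846e-05]), 'eef_pos': array([217.1725479 , 477.70477896, 230.72469842]), 'ee_rot': array([ 2.16283550e-04,  8.40810011e-01,  5.41329943e-01, -6.08662711e-04]), 'force': array([-0.44341255,  0.28933087,  0.60356413]), 'wrist_torque': array([-0.0226313 ,  0.0104331 , -0.03371533]), 'grip_width': 1.0021452305977017}
side {'K': array([[443.75487139,   0.        , 314.09985054],
       [  0.        , 443.75487139, 193.61308187],
       [  0.        ,   0.        ,   1.        ]]), 'R': array([[ 0.97893732, -0.20396859, -0.00886208],
       [-0.13413975, -0.60986089, -0.78107376],
       [ 0.15390988,  0.76581101, -0.62437588]]), 't': array([-496.892737  ,  184.89690781,  851.77895453])}
tall_cell_grip [{'position': [0.5081, 0.5835], 'p': 0.77}]
short_cell_grip [{'position': [0.4544, 0.486], 'p': 0.95}]
top {'K': array([[484.85950607,   0.        , 311.04264084],
       [  0.        , 484.85950607, 193.14955083],
       [  0.        ,   0.        ,   1.        ]]), 'R': array([[-0.01298774, -0.99956302, -0.02655333],
       [-0.99659689,  0.01510187, -0.08103438],
       [ 0.08139998,  0.02541051, -0.99635754]]), 't': array([ 23.91892794, 509.55973144, 965.75226804])}
tall_cell_grip [{'position': [0.5691, 0.4698], 'p': 0.84}, {'position': [0.4098, 0.518], 'p': 0.62}]
short_cell_grip [{'position': [0.413, 0.519], 'p': 0.77}]
```

View pics/top1.png

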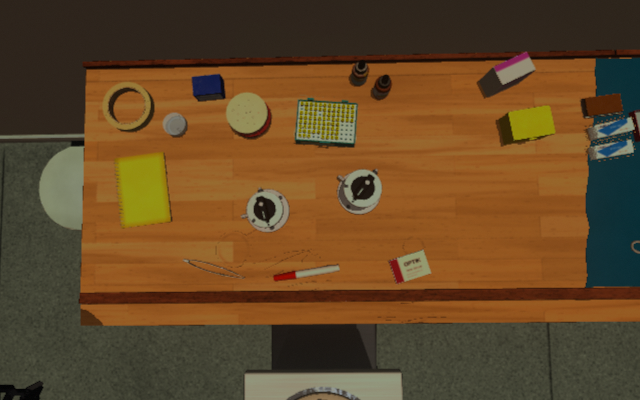

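View pics/side1.png

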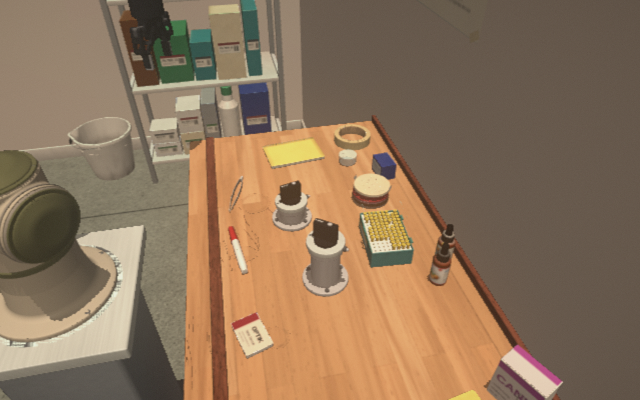

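```bash
cat > h.py <<'E'
import numpy as np
from rig import ctrl
def ray(c,px,z):
    k=ctrl.get_calibration(c); d=k["R"].T@np.linalg.solve(k["K"],[px[0],px[1],1]); o=-k["R"].T@k["t"]
    return o+d*(z-o[2])/d[2]
E
python3 - <<'E'
from h import *
for z in (135,85):
  for c,p in (("top",(.5691,.4698)),("top",(.413,.519)),("side",(.5081,.5835)),("side",(.4544,.486))):
    print(z,c,p,ray(c,(p[0]*640,p[1]*400),z).round(1))
E
```

```text
135 top (0.5691, 0.4698) [508.5 -81.8 135. ]
135 top (0.413, 0.519) [475.7  98.3 135. ]
135 side (0.5081, 0.5835) [508.7 -95.2 135. ]
135 side (0.4544, 0.486) [468.   24.9 135. ]
85 top (0.5691, 0.4698) [513. -86.  85.]
85 top (0.413, 0.519) [478.4 104.4  85. ]
85 side (0.5081, 0.5835) [520.7 -44.4  85. ]
85 side (0.4544, 0.486) [476.1  86.9  85. ]
```

The tall cell is on the right, with its knob at about px (362,188) in the top view, and the short cell is on the left at about (265,209). Side and top views agree to about 13 mm. I'll zoom in on the bar's direction next.

Run:
```python
from h import *
import cv2
im=cv2.imread("pics/top1.png")[150:235,235:400]
cv2.imwrite("pics/crop.png",cv2.resize(im,None,fx=4.8,fy=4.8,interpolation=cv2.INTER_CUBIC))
print(ctrl.get_calibration("wrist"))
```

```text
{'K': array([[276.33784616,   0.        , 322.93717531],
       [  0.        , 276.33784616, 196.03411735],
       [  0.        ,   0.        ,   1.        ]]), 'tool_from_camera': array([[ 9.99999781e-01,  5.80812831e-04, -3.16728883e-04,
        -1.40176522e+00],
       [-4.53426152e-04,  9.50357188e-01,  3.11160745e-01,
        -7.93998563e+01],
       [ 4.81731724e-04, -3.11160534e-01,  9.50357243e-01,
        -1.42513592e+02],
       [ 0.00000000e+00,  0.00000000e+00,  0.00000000e+00,
         1.00000000e+00]])}
```

View pics/crop.png

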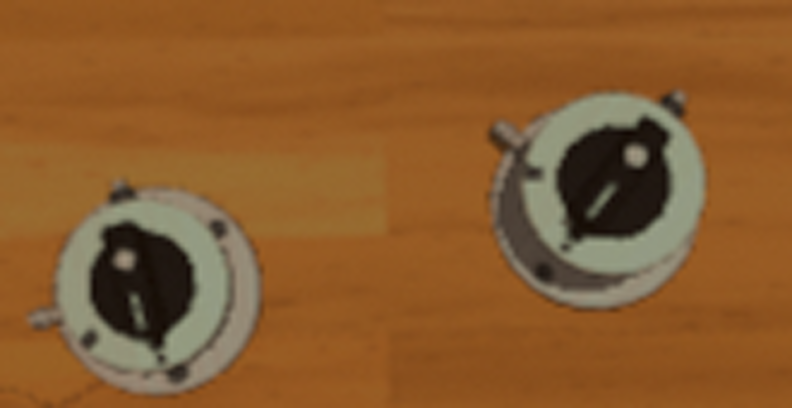

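The tall bar runs from its pointer at crop (572,235) to (655,130), beside the dot at (567,247). So bar +x sits at about -39° in the world and the jaw axis should be at about +51°. The locked mark at (533,172) is clockwise from the dot. I'll move above it now.

>>> play_rows(motion=[[[-19.6, 25, -0.5], [0, 0, 0]], [[-19.6, 25, -0.5], [0, 0, 0]], [[-19.6, 25, -0.5], [0, 0, 0]], [[-19.6, 25, -0.5], [0, 0, 0]], [[-19.6, 25, -0.5], [0, 0, 0]], [[-19.6, 25, -0.5], [0, 0, 0]], [[-19.6, 25, -0.5], [0, 0, 0]], [[-19.6, 25, -0.5], [0, 0, 0]], [[-19.6, 25, -0.5], [0, 0, 0]], [[-19.6, 25, -0.5], [0, 0, 0]], [[-19.6, 25, -0.5], [0, 0, 0]], [[-19.6, 25, -0.5], [0, 0, 0]], [[-19.6, 25, -0.5], [0, 0, 0]], [[-19.6, 25, -0.5], [0, 0, 0]], [[-19.6, 25, -0.5], [0, 0, 0]], [[-19.6, 25, -0.5], [0, 0, 0]], [[-19.6, 25, -0.5], [0, 0, 0]], [[-19.6, 25, -0.5], [0, 0, 0]], [[-19.6, 25, -0.5], [0, 0, 0]], [[-19.6, 25, -0.5], [0, 0, 0]]], fingers=60)

```text
time_s: 1.97
eef_pos: [510.7, -87.5, 241.3]
ee_rot: [-0.0, 0.841, 0.541, 0.0]
force: [-0.4, 0.0, -0.4]
grip_width: 0.701
```

>>> play_rows(motion=[[[0, 0, 0], [0, 0, 4.8]], [[0, 0, 0], [0, 0, 4.8]], [[0, 0, 0], [0, 0, 4.8]], [[0, 0, 0], [0, 0, 0]], [[0, 0, 0], [0, 0, 0]]])

```text
time_s: 2.38
eef_pos: [510.2, -85.9, 241.3]
ee_rot: [-0.0, 0.901, 0.433, -0.0]
force: [-0.1, 0.4, 0.6]
grip_width: 0.702
```

```bash
cat >> h.py <<'E'
from scipy.spatial.transform import Rotation
def wray(px,z,s):
    k=ctrl.get_calibration("wrist"); T=k["tool_from_camera"]; q=s["ee_rot"]
    R=Rotation.from_quat([q[1],q[2],q[3],q[0]]).as_matrix()
    d=R@T[:3,:3]@np.linalg.solve(k["K"],[px[0],px[1],1]); o=s["eef_pos"]+R@T[:3,3]
    return o+d*(z-o[2])/d[2], R
E
python3 - <<'E'
from h import *
import cv2
s=ctrl.sense(); im=ctrl.capture("wrist"); cv2.imwrite("pics/w1.png",im[:,:,::-1])
print(s["time_s"],s["eef_pos"],s["joints"])
for r in ctrl.spot_in("wrist","tall_cell_grip"):
    px=np.array(r["position"])*[640,400]; p,R=wray(px,135,s); print(r,px,p,R.T@(p-s["eef_pos"]))
print(R)
E
```

```text
2.3833 [510.18400155 -85.87613037 241.25186235] [-3.93482432e-01  2.88724218e-01  1.50385139e+00 -2.12614113e-05
  1.34914396e+00 -1.28868106e+00]
{'position': [0.5133, 0.463], 'p': 0.7} [328.512 185.2  ] [506.15644422 -77.68751199 135.        ] [  3.87707227  -8.25134661 106.25260717]
[[ 6.25360180e-01  7.80336228e-01 -1.25166375e-04]
 [ 7.80336237e-01 -6.25360182e-01  2.95030453e-05]
 [-5.52517722e-05 -1.16121888e-04 -9.99999992e-01]]
```

View pics/w1.png

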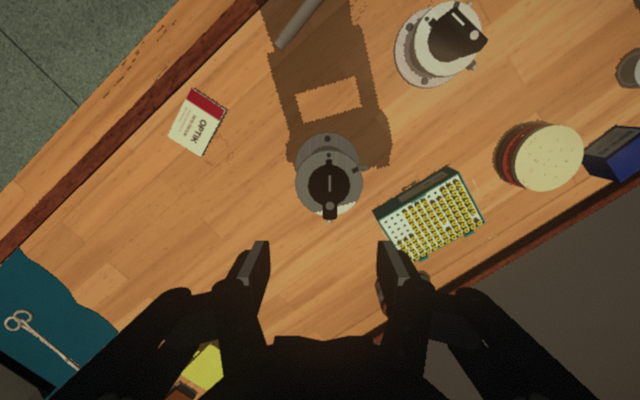

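Run:
```python
import cv2,numpy as np
im=cv2.imread("pics/w1.png")[120:230,270:390]
im=(255*(im/255.)**.6).astype(np.uint8)
cv2.imwrite("pics/w1c.png",cv2.resize(im,None,fx=5,fy=5,interpolation=cv2.INTER_CUBIC))
```

```text
(no output)
```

View pics/w1c.png

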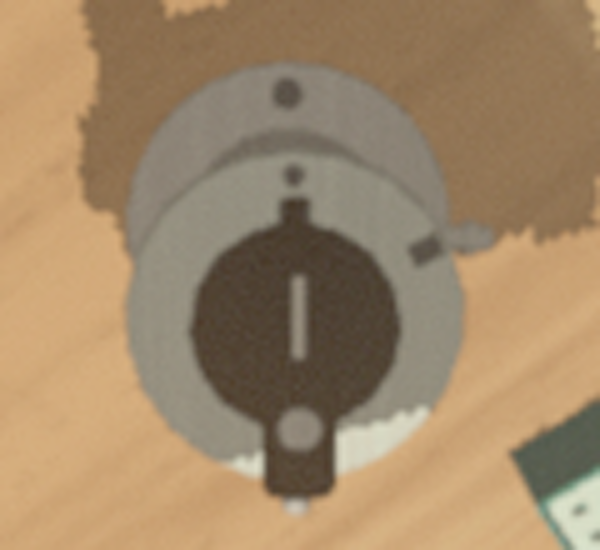

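Run:
```python
from h import *
s=ctrl.sense()
for px,z in (((329.2,183),105),((329.2,185),111),((330,219.4),147)):
    p,R=wray(px,z,s); print(p.round(1),(R.T@(p-s["eef_pos"])).round(1))
```

```text
[511.8 -80.4 105. ] [  5.2  -2.1 136.3]
[512.1 -80.8 111. ] [  5.1  -1.6 130.3]
[530.1 -95.1 147. ] [ 5.2 21.3 94.3]
```

The lid, the disc and the bar end all place the axis at tool (+5, -1.8), and the bar is already aligned with tool y. I'll descend and grip.

>>> play_rows(motion=[[[5.2, -1.8, 10], [0, 0, 0]], [[0, 0, 22], [0, 0, 0]], [[0, 0, 22], [0, 0, 0]], [[0, 0, 22], [0, 0, 0]], [[0, 0, 20], [0, 0, 0]], [[0, 0, 15], [0, 0, 0]], [[0, 0, 11], [0, 0, 0]], [[0, 0, 0], [0, 0, 0]], [[0, 0, 0], [0, 0, 0]]], fingers=45)

```text
time_s: 3.23
eef_pos: [511.9, -80.3, 118.8]
ee_rot: [-0.0, 0.902, 0.432, -0.0]
force: [0.2, -0.3, -0.4]
grip_width: 0.527
```

>>> play_rows(motion=[[[0, 0, 0], [0, 0, 0]], [[0, 0, 0], [0, 0, 0]], [[0, 0, 0], [0, 0, 0]], [[0, 0, 0], [0, 0, 0]], [[0, 0, 0], [0, 0, 0]], [[0, 0, 0], [0, 0, 0]], [[0, 0, 0], [0, 0, 0]], [[0, 0, 0], [0, 0, 0]], [[0, 0, 0], [0, 0, 0]], [[0, 0, 0], [0, 0, 0]]], fingers=8, squeeze=50)

```text
time_s: 4.07
eef_pos: [512.7, -80.5, 120.1]
ee_rot: [0.0, 0.902, 0.432, 0.001]
force: [0.7, 4.6, 5.1]
grip_width: 0.153
```

The opening is about 13 mm, so the bar is gripped with little side force. Now the clockwise turn (+tool z).

>>> play_rows(motion=[[[0, 0, 0], [0, 0, 3.5]], [[0, 0, 0], [0, 0, 3.5]], [[0, 0, 0], [0, 0, 3.5]], [[0, 0, 0], [0, 0, 3.5]], [[0, 0, 0], [0, 0, 3.5]], [[0, 0, 0], [0, 0, 3.5]], [[0, 0, 0], [0, 0, 3.5]], [[0, 0, 0], [0, 0, 3.5]], [[0, 0, 0], [0, 0, 3.5]], [[0, 0, 0], [0, 0, 3.5]], [[0, 0, 0], [0, 0, 3.5]], [[0, 0, 0], [0, 0, 3.5]], [[0, 0, 0], [0, 0, 3.5]], [[0, 0, 0], [0, 0, 3.5]], [[0, 0, 0], [0, 0, 3.5]], [[0, 0, 0], [0, 0, 3.5]], [[0, 0, 0], [0, 0, 4]], [[0, 0, 0], [0, 0, 0]], [[0, 0, 0], [0, 0, 0]], [[0, 0, 0], [0, 0, 0]]])

```text
time_s: 5.73
eef_pos: [512.6, -80.5, 120.2]
ee_rot: [-0.0, 0.997, -0.077, 0.001]
force: [1.2, 3.1, 6.4]
grip_width: 0.155
```

Run:
```python
from h import *
s=ctrl.sense(); print(s["time_s"],s["force"],s["wrist_torque"],s["grip_width"],s["eef_pos"],s["joints"])
p,R=wray((320,200),100,s); print(np.degrees(np.arctan2(R[1,0],R[0,0])))
```

```text
5.7333 [1.16759526 3.13259185 6.42628158] [ 0.70196392 -0.12064971 -0.01556767] 0.15464387874419874 [512.6482571  -80.48167917 120.1799703 ] [-3.82136220e-01  4.14913859e-01  1.66403180e+00  8.60602809e-04
  1.06084979e+00 -2.28093830e-01]
-8.85002728727427
```

Turned 60° with almost no residual torque, which fits sitting in the notch. Now open, rise straight up and look.

>>> play_rows(motion=[[[0, 0, 0], [0, 0, 0]], [[0, 0, 0], [0, 0, 0]], [[0, 0, 0], [0, 0, 0]], [[0, 0, 0], [0, 0, 0]], [[0, 0, 0], [0, 0, 0]], [[0, 0, 0], [0, 0, 0]]], fingers=45)

```text
time_s: 6.23
eef_pos: [512.0, -80.8, 119.2]
ee_rot: [0.0, 0.997, -0.077, -0.0]
force: [0.1, 0.4, -0.3]
grip_width: 0.524
```

>>> play_rows(motion=[[[0, 0, -10], [0, 0, 0]], [[0, 0, -20], [0, 0, 0]], [[0, 0, -25], [0, 0, 0]], [[0, 0, -25], [0, 0, 0]], [[0, 0, -25], [0, 0, 0]], [[0, 0, -20], [0, 0, 0]], [[0, 0, 0], [0, 0, 0]], [[0, 0, 0], [0, 0, 0]]])

```text
time_s: 6.9
eef_pos: [512.3, -80.8, 245.5]
ee_rot: [0.0, 0.997, -0.077, 0.001]
force: [-0.2, -0.7, -0.6]
grip_width: 0.529
```

Run:
```python
from h import *
import cv2
s=ctrl.sense(); im=ctrl.capture("wrist"); print(s["time_s"],s["eef_pos"],s["force"],s["grip_width"])
im=(255*(im[:,:,::-1]/255.)**.6).astype(np.uint8)
cv2.imwrite("pics/w2.png",im)
```

```text
6.9 [512.28138806 -80.8150623  245.5127158 ] [-0.212298   -0.71535381 -0.61546803] 0.5289047717325854
```

View pics/w2.png

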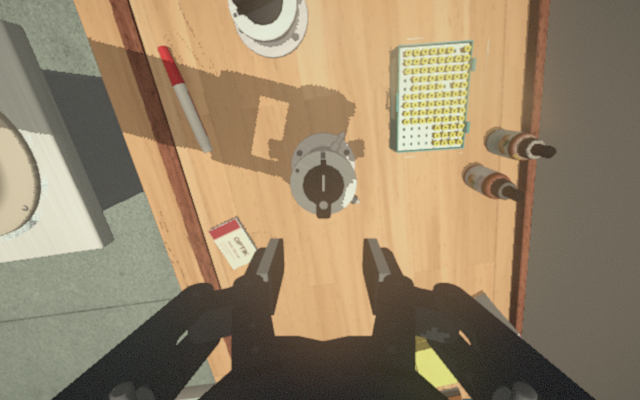

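After release, the tall knob's bar at (323,155)–(323,215) still lines up with the jaws. It has held the 60° turn with the arm clear, and the short cell at (265,20) was never touched. Handing in.

Run:
```python
from rig import ctrl
print(ctrl.finish_job())
```

```text
the job is handed in; nothing more can be done
None
```

I turned the tall cell's knob 60° clockwise into the locked position, let go of it, and handed the job in at about 7 s of the 29 s allowed. The hand-in gives no verdict.

- **Turn:** the jaw direction went from about +51° to −9°, and almost no twisting torque was left on the wrist at the end. That fits the knob sitting in its locked notch.
- **Release:** I opened the gripper and rose to 245 mm. The last wrist picture shows the bar still at the turned angle, so the knob did not spring back, and the force on the tool was about zero.
- **Short cell:** nothing touched its knob. I did not measure its angle again afterwards, and it was only partly in the last picture.
- **Disagreement:** the top and side cameras differed by about 13 mm on where the tall knob was. I used the close wrist view instead, where three separate features agreed to within about 0.5 mm.

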